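Step the amber filter into the inspection lamp and switch it on

TASK

The wafer in the gold fixture under the inspection lamp carries resist and may only see amber light: pushing the coloured tabs of the filter turret with the fingertips, step the turret round until the amber filter has clicked into place in the beam under the lamp, and only then flip the lamp's toggle switch over to the green dot. Push, do not grip: keep off the filter glasses, leave the gold fixture where it is, leave the spare collar, petri dish, tweezers and beaker alone, and finish with the hand clear.

Things in the scene. Friction and masses are not known exactly. Their poses are not given: they have to be found in the camera images.
- stand: Fixed grey and black lamp stand on the bench, turned up to 0.3 rad. Origin: on the bench under the turret's vertical spindle; x runs from the spindle to the lamp (away from the robot), y to the supply box on the left, z up. In this frame, mm: black base plate x -60..155, y -72..72, z 0..14; grey supply box x -52..32, y 113..177, z up to 78. Air over and before the front tabs (x < -25) is free.
- lamp_top (a point): Top centre of the lamp barrel (55 mm diameter): stand x 46, y 0, z 228 mm; the barrel reaches down to z 124. In the stand's frame, mm: the lamp arm over the turret is x -22..138, y -20..20, z 140..166; the detent block beside it x -10..10, y -67..-12, z 121..166; the column (48 over its clamp) at x 136, top z 194; a thin lead bows up behind them to z 245.
- turret (a joint): Turret angle, rad, counter-clockwise from above, no stops. At 0 or 2 pi amber is in the beam; at q the amber tab points q from the stand's x. A sprung detent holds it at every 60 degrees: about 4 N on a tab moves it off, and pushed past half way (30 degrees) it snaps on to the next by itself, ahead of the finger. Starts 1 to 5 steps from amber, clicking in within 0.5 s.
- amber_filter (a point): Centre of the amber filter, 46 mm from the spindle; it turns with the turret, a black disc of 132 mm diameter (z 112.5 to 119.5 mm over the bench) with six filters 60 degrees apart. Counter-clockwise from above: amber, blue, grey, green, clear, violet.
- amber_tab (a point): Middle of the amber tab's coloured end, 86 mm from the spindle, z 116 mm. Each filter has such a radial tab beside it, in its colour (white for clear), 60 degrees apart: 11 mm wide, 12 mm high (z 110 to 122 mm), ending 96 mm from the spindle.
- beam (a point): The point of the lamp's beam in the plane of the filters: fixed to the stand, 46 mm along its x from the spindle, z 116 mm.
- glasses: The six round filter glasses (29 mm diameter) in the turret disc; must not be touched. Origin on the spindle, z 116 mm.
- toggle (a joint): Lamp toggle, rad: 0 = off, leaning 23 degrees to the stand's -x (robot's side, white ring); 0.8 = on, leaning 23 degrees to +x (green dot). Snap action: about 3 N at the tip, and it flips by itself past the middle (0.4). Its pivot is at x -10, y 145, z 81 mm in the stand's frame. Starts off.
- toggle_tip (a point): Tip of the toggle's bat handle (red-tipped, 9 mm thick), 32 mm from the pivot, 35 mm above the top of the supply box when upright.
- wafer_fixture: Gold wafer clamp fixture, 130 mm diameter, 47 mm high, loose on the base plate under the lamp (its top at about z 61 mm); origin under its centre. Leave it there.
- spare_collar: Bystander: metal ring of 58 mm diameter, 14 mm high, on the bench right of the stand; origin under its centre.
- petri_dish: Bystander: clear dish of 55 mm diameter, 12 mm high, on the bench right of the stand; origin under its centre.
- tweezers: Bystander: steel tweezers 132 mm long, 8 mm high, on the bench in front of the stand; origin under the middle.
- beaker: Bystander: plastic beaker of 49 mm diameter, 88 mm high, on the bench behind the supply box; origin under its centre.

How it is judged:
On the way, in this order (a step that is already met when the one before it is completed fails the run):
1. the amber filter has come to rest in the beam while the lamp is still off (horizontal distance between amber_filter and beam below 0.004 m and value of joint toggle below 0.25 rad and velocity of joint turret between -0.2 and 0.2 rad/s), for 0.2 s.
2. the lamp is switched on (value of joint toggle above 0.65 rad and horizontal distance between amber_filter and beam below 0.004 m), for 0.2 s.
At the end, for the whole second after the job is handed in: The amber filter rests within 4 mm of the beam's centre, in its detent, the toggle is over on the green-dot side (more than 0.65 rad), and the gold fixture is within 5 mm of where it stood (all of step 2 and velocity of joint turret between -0.1 and 0.1 rad/s and distance of wafer_fixture from where it was at the start of the episode below 0.005 m); the robot touches nothing.
It fails at once if the lamp is switched on while the amber filter is not in the beam (value of joint toggle above 0.4 rad and horizontal distance between amber_filter and beam above 0.006 m).
It fails at once if a filter glass is touched (contact force between any of the arm, the fingers and glasses above 0.5 N).
It fails at once if the wafer fixture is shifted or lifted (5 mm) (distance of wafer_fixture from where it was at the start of the episode above 0.005 m).
It fails at once if a bystander is shifted or lifted (15 mm) (distance of any of spare_collar, petri_dish, tweezers, beaker from where it was at the start of the episode above 0.015 m).
It also fails if it takes over 70 s, if anything falls off the work surface, if the arm or the gripper's body presses on something with over 40 N, if the wrist force passes 120 N, or if a joint passes its speed limit or range.

ROBOT

A 6-joint arm with a two-finger parallel gripper is mounted at the origin on a cart in front of the work surface, level with it; the furniture and walls round the work are solid. World frame = base frame: x ahead of the robot, y to its left, z up, the work surface at z = 0. Lengths are in m, angles in rad, forces in N, time in s.
With the tool pointing down it reaches from about 0.375 to 0.9 m from the base axis. Payload 3.1 kg.
Tool frame: the origin (TCP) lies at the very end of the fingers, on their centre line; the grasp point (between the pads) lies 19 mm behind it; z points along the fingers, y is the line along which they close (so a half turn about z gives the same grasp; the last joint's range is limited). The gripper opens to 87 mm and grips with 3 to 60 N. Pads are 19 mm wide; open, the fingers measure 117 mm over their backs; the gripper's body (75 mm by 190 mm) begins 51 mm behind the grasp point.
Start: joints at [1.038, 0.527, 1.433, -0, 1.181, -0.178], TCP at [0.217, 0.586, 0.223] pointing down, gripper open.
Joint ranges: [-3.08, 3.08], [-0.75, 2.2], [0.22, 2.44], [-1.43, 4.57], [0, 2.65], [-2.85, 2.85]. Speed limits (rad/s): [2.79, 2.79, 3.14, 3.14, 3.14, 3.14].

INTERFACE

Orientations are given as a unit quaternion [x, y, z, w].
In Python, from rig import status, viewer, robot gives the robot as it stands.
- The arm moves only by the tool arm_command, never from a script. Its arguments are lists of equal length, an entry for each row: "delta_rot": the turn, a rotation vector about the tool's x, y, z in degrees, a list of three; "delta_pos": the shift along the tool's x, y, z in m, a list of three; "gripper": the closure, from -1 (fully open) to 1 (shut). In form: {"delta_rot": [[rx, ry, rz], ...], "delta_pos": [[dx, dy, dz], ...], "gripper": [gripper, ...]}. A call has 1 to 12 rows; each row is the pose to reach, as a shift and turn from the pose commanded when the call began, along the tool's axes at that moment; what a row does not reach only later rows make up. A row lasts 1/12 s, in which the tool goes at most 41.7 mm and 7.16 degrees, less where a joint would pass 70% of its speed; a pose out of reach is approached as far as the arm can. A call with a gripper value outside its range is refused whole. The fingers move at their own pace and stop on an object; "grip_force" is the grip in N (left out, the last holds). Time passes only in rows, so rows that repeat a pose let the fingers close. It gives the time, the measured TCP pose, the force, the opening and the grip force at its end, in the units of the state.
- status.get_obs(): the state, without advancing time (a new reading comes with each control period).
- viewer.camera(name): name is "side" or "top" or "wrist"; returns a dict with "pixels" (400x640x3 uint8, blue, green, red), "fx", "fy", "cx", "cy" (pixels), "pose" (4x4, takes a point from camera to world coordinates); the wrist camera has in their place "mount" (4x4, takes a point from camera to tool coordinates, whose origin is the TCP and whose axes are the flange's). Camera axes: x right, y down, z forward; pixel columns grow to the right and rows downward; lengths in m; the calibration is good to about 2 mm. A picture is of the moment at which its call begins: read the wrist's pose just before it. There is no depth.
- robot.hand_in(): hands the job in; it is judged then, once.
The state is a dict: "time": time; "q": joint angles; "joint_velocities": joint speeds; "joint_torque": joint torques, N m; "position": TCP position; "tool_rot": TCP orientation; "ft_force": force on the tool from outside, world axes, zero at the start; "moment": the same for the moment, N m; "grip_width": finger opening in m; "grip_force": force on a finger pad.
Only numpy, scipy, OpenCV 4.12 (cv2) and the standard library are available. Lean on these libraries where they do the work, as an engineer would, in place of code of your own. Each camera call takes 0.05 s, during which the arm holds its last target. There are 200 camera calls.

## Working session

There is one attempt and no reset: what is moved stays moved. The work goes in short steps, Python scripts to look and compute and a tool call to move; the robot and the scene stay as the last step left them, time stands still between calls to the robot, and variables do not carry over. Pictures are saved under pics/ and viewed, at most 10 in all, crops included, and the job is handed in when it is done.

Besides the shell and the picture viewer there is one more tool, called after ">>>" as a command line: name --argument value ..., lists and objects as JSON in quotes. arm_command: Moves the arm, as the interface text tells. Its arguments: {"type":"object","properties":{"delta_rot":{"type":"array","items":{"type":"array","items":{"type":"number"}}},"delta_pos":{"type":"array","items":{"type":"array","items":{"type":"number"}}},"gripper":{"type":"array","items":{"type":"number"}},"grip_force":{"type":"number"}},"required":["delta_rot","delta_pos","gripper"]}

```bash
mkdir -p pics; ls; python3 - <<'E'
from rig import status, viewer, robot
import cv2,numpy as np
o=status.get_obs();print(o)
for n in("side","top"):
    c=viewer.camera(n);cv2.imwrite(f"pics/{n}0.png",c["pixels"]);np.save(f"pics/{n}0.npy",{k:c[k] for k in c},allow_pickle=True)
    print(n,c["fx"],c["fy"],c["cx"],c["cy"],np.round(c["pose"],3).tolist())
E
```

```text
pics
{'time': 0.0, 'q': array([ 1.03748249e+00,  5.28464704e-01,  1.43389504e+00, -6.09585247e-06,
        1.18138179e+00, -1.78509499e-01]), 'joint_velocities': array([-5.61602238e-04, -1.07515354e-03,  5.75967862e-04,  7.58343997e-05,
       -1.78112399e-03,  1.43618537e-03]), 'joint_torque': array([ 1.26564151e-03, -4.40049613e+01, -1.76590276e+01,  6.30921288e-02,
        5.83816285e-02, -1.85682702e-04]), 'position': array([0.216734  , 0.58544411, 0.22157484]), 'tool_rot': array([ 1.76471870e-01,  9.84305097e-01, -1.00809000e-03, -3.71742897e-04]), 'ft_force': array([ 0.57360887, -0.01106155, -0.91589349]), 'moment': array([ 0.00429412, -0.00449395, -0.02661517]), 'grip_force': 0.0, 'grip_width': 0.08701933575632247}
side 379.4789026116343 379.4789026116343 321.653713264091 198.98099001691847 [[-0.182, -0.603, 0.776, -0.098], [-0.983, 0.127, -0.132, 0.175], [-0.019, -0.787, -0.616, 0.668], [0.0, 0.0, 0.0, 1.0]]
top 461.24373086020114 461.24373086020114 328.72288164252205 194.18093094712975 [[-0.027, -0.977, 0.214, 0.345], [-1.0, 0.026, -0.008, 0.061], [0.002, -0.214, -0.977, 1.059], [0.0, 0.0, 0.0, 1.0]]
```

View pics/top0.png

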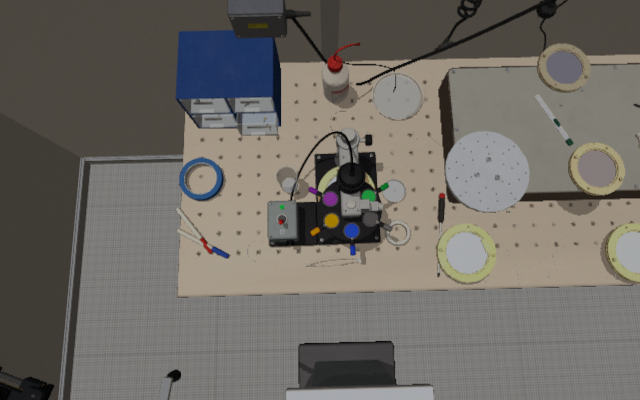

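View pics/side0.png

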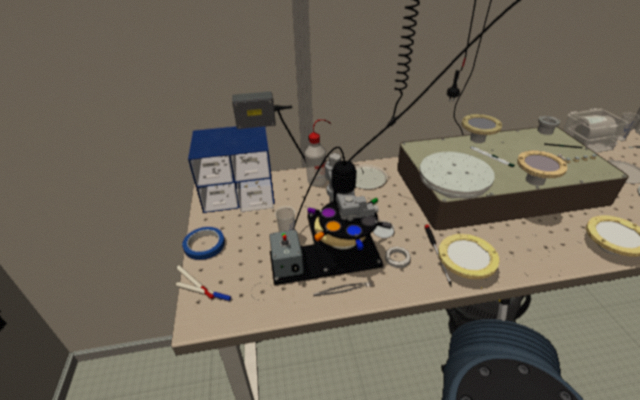

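Top view: violet tab (313,190), amber tab (315,232), blue tab (352,250), grey right-front and green (383,187). So clear is in the beam and amber sits at about +120°. It needs two clockwise steps, each pushing the front tab to the left. The toggle's red tip is near (282,222) on the supply box.

```bash
cat > h.py <<'E'
import cv2,numpy as np
from scipy.optimize import least_squares
def ray(c,u,v):
    d=c["pose"][:3,:3]@np.array([(u-c["cx"])/c["fx"],(v-c["cy"])/c["fy"],1]);return c["pose"][:3,3],d
def plane(c,u,v,z):
    p,d=ray(c,u,v);return p+d*(z-p[2])/d[2]
def cross(r1,r2):
    A=np.zeros((3,3));b=np.zeros(3)
    for p,d in(r1,r2):
        d=d/np.linalg.norm(d);M=np.eye(3)-np.outer(d,d);A+=M;b+=M@p
    return np.linalg.solve(A,b)
H={"amber":(12,24),"blue":(108,128),"green":(50,75),"violet":(138,160),"red":(0,6)}
def blobs(c,box,col,amin=4):
    x0,y0,x1,y1=box;h=cv2.cvtColor(c["pixels"],cv2.COLOR_BGR2HSV)
    a,b=H[col];m=cv2.inRange(h,(a,130,60),(b,255,255));k=np.zeros_like(m);k[y0:y1,x0:x1]=m[y0:y1,x0:x1]
    n,_,s,ce=cv2.connectedComponentsWithStats(k)
    return [(int(s[i,4]),ce[i].round(1).tolist()) for i in range(1,n) if s[i,4]>=amin]
E
python3 - <<'E'
from h import *
for n,box in(("top",(262,150,405,262)),("side",(265,180,400,290))):
    c=np.load(f"pics/{n}0.npy",allow_pickle=True).item()
    for k in H: print(n,k,[(b,plane(c,*b[1],.118)[:2].round(4).tolist()) for b in blobs(c,box,k)])
    x0,y0,x1,y1=box
    cv2.imwrite(f"pics/{n}0c.png",cv2.resize(c["pixels"][y0:y1,x0:x1],None,fx=5,fy=5,interpolation=cv2.INTER_CUBIC))
E
```

```text
top amber [((161, [331.1, 220.4]), [0.4948, 0.0499]), ((62, [314.7, 231.0]), [0.4737, 0.0842])]
top blue [((157, [351.1, 230.3]), [0.4732, 0.0094]), ((42, [352.4, 249.6]), [0.4336, 0.0082])]
top green [((35, [383.8, 186.3]), [0.5642, -0.0626]), ((113, [368.2, 194.8]), [0.5468, -0.0291]), ((14, [281.5, 206.7]), [0.5263, 0.152])]
top violet [((39, [312.8, 190.1]), [0.5599, 0.0864]), ((139, [329.9, 198.5]), [0.541, 0.0511])]
top red [((18, [280.4, 221.5]), [0.4953, 0.1544])]
side amber [((133, [333.0, 225.8]), [0.4976, 0.0504]), ((79, [319.1, 235.3]), [0.4745, 0.085]), ((5, [363.0, 238.2]), [0.4476, -0.0026]), ((4, [353.5, 240.0]), [0.4464, 0.0179])]
side blue [((132, [353.7, 229.8]), [0.4763, 0.0099]), ((54, [358.9, 243.8]), [0.4334, 0.0099])]
side green [((18, [374.2, 200.3]), [0.5647, -0.0619])]
side violet [((28, [311.0, 210.1]), [0.5596, 0.0883]), ((97, [328.2, 212.2]), [0.5444, 0.0516])]
side red [((14, [284.2, 237.6]), [0.4824, 0.1576])]
```

View pics/top0c.png

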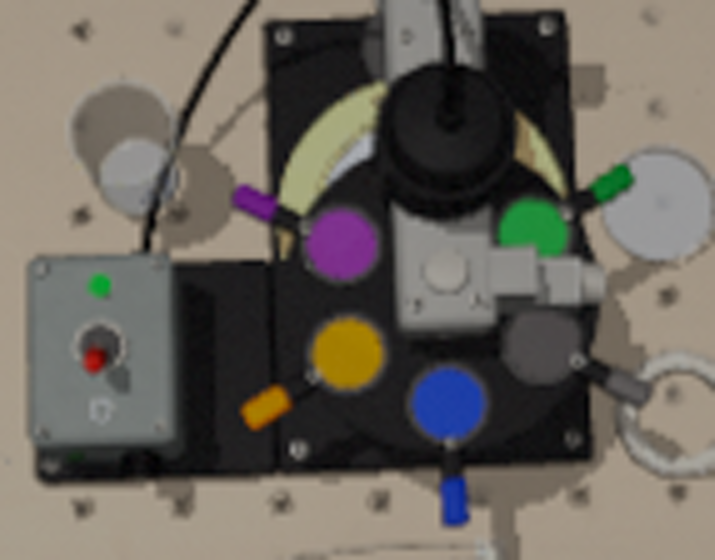

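The crop confirms it: amber at front-left, blue in front, grey front-right, clear under the lamp, and the toggle's red tip leaning toward the robot. Next I fit the stand.

```bash
python3 - <<'E'
from h import *
t=np.load("pics/top0.npy",allow_pickle=True).item();s=np.load("pics/side0.npy",allow_pickle=True).item()
ang={"amber":120,"blue":180,"green":300,"violet":60}
for n,c,box in(("top",t,(290,150,405,262)),("side",s,(300,180,400,290))):
    P=[]
    for k in ang:
        b=[x for x in blobs(c,box,k,10)]
        q=[plane(c,*x[1],.118)[:2] for x in b]
        for x,w in zip(b,q): P.append((k,w))
    def f(v,show=0):
        r=[]
        for k,w in P:
            d=min((86,46),key=lambda d:abs(np.linalg.norm(w-v[:2])-d/1e3))/1e3
            a=v[2]+np.deg2rad(ang[k]);e=w-v[:2]-d*np.array([np.cos(a),np.sin(a)])
            r+=list(e)
        return r
    r=least_squares(f,[.518,.008,0],x_scale=[.01,.01,.1]);print(n,r.x.round(4),(np.array(r.fun)*1e3).round(1))
red=cross(ray(t,280.4,221.5),ray(s,284.2,237.6));print("red",red)
print("green dot",plane(t,281.5,206.7,.078))
E
```

```text
top [0.5196 0.0107 0.0335] [-0.5  0.2 -0.4  0.5 -0.5  0.3 -0.1  0.4 -0.9 -0.3  2.9 -0.7 -0.2 -0.2
 -0.3 -0.2]
side [0.5205 0.0116 0.0283] [ 1.2 -0.5 -1.   0.1  1.7 -0.5 -1.2  0.7 -0.9 -0.3 -1.8  1.   2.  -0.5]
red [0.49778105 0.15653463 0.10324536]
green dot [0.53403576 0.1558926  0.078     ]
```

```bash
cat >> h.py <<'E'
from rig import status, viewer, robot
from scipy.spatial.transform import Rotation as R
S=np.array([.520,.011]);YAW=.032
def st2w(x,y,z): # stand mm -> world m
    c,s=np.cos(YAW),np.sin(YAW);x/=1e3;y/=1e3
    return np.array([S[0]+c*x-s*y,S[1]+s*x+c*y,z/1e3])
def go(x,y,z,tilt=0):
    """needed delta for TCP at stand mm, tool down, tool y along stand y, fingers pointing forward by tilt deg"""
    o=status.get_obs();q=R.from_quat(o["tool_rot"])
    T=R.from_euler("z",YAW)*R.from_euler("y",-np.deg2rad(tilt))*R.from_matrix(np.diag([-1,1,-1.]))
    print("t",round(o["time"],2),"pos",q.inv().apply(st2w(x,y,z)-o["position"]).round(4),"rot",np.rad2deg((q.inv()*T).as_rotvec()).round(1),"F",o["ft_force"].round(1))
E
python3 -c "
from h import *
go(-83,25.5,200)"
```

```text
t 0.1 pos [-0.3974 -0.4411  0.0224] rot [ -0.1  -0.  -22.2] F [-0.2 -0.6 -0.5]
```

>>> arm_command --delta_rot '[[0,0,-22],[0,0,-22],[0,0,-22],[0,0,-22],[0,0,-22],[0,0,-22],[0,0,-22],[0,0,-22],[0,0,-22],[0,0,-22],[0,0,-22],[0,0,-22]]' --delta_pos '[[-0.397,-0.441,0.022],[-0.397,-0.441,0.022],[-0.397,-0.441,0.022],[-0.397,-0.441,0.022],[-0.397,-0.441,0.022],[-0.397,-0.441,0.022],[-0.397,-0.441,0.022],[-0.397,-0.441,0.022],[-0.397,-0.441,0.022],[-0.397,-0.441,0.022],[-0.397,-0.441,0.022],[-0.397,-0.441,0.022]]' --gripper '[-1,-1,-1,-1,-1,-1,-1,-1,-1,-1,-1,-1]'

```text
time: 1.1
position: [0.4007, 0.1222, 0.204]
tool_rot: [-0.015, 1.0, 0.0, -0.0]
ft_force: [1.1, -0.4, -0.4]
grip_width: 0.087
grip_force: 0.0
```

```bash
python3 -c "
from h import *
go(-83,25.5,200)"
```

```text
t 1.1 pos [-0.0329 -0.0894  0.004 ] rot [ 0.  -0.  -0.2] F [ 1.1 -0.4 -0.4]
```

>>> arm_command --delta_rot '[[0,0,0],[0,0,0],[0,0,0],[0,0,0],[0,0,0]]' --delta_pos '[[-0.033,-0.089,0.004],[-0.033,-0.089,0.004],[-0.033,-0.089,0.004],[-0.033,-0.089,0.004],[-0.033,-0.089,0.004]]' --gripper '[-1,-1,-1,-1,-1]'

```text
time: 1.52
position: [0.4357, 0.0359, 0.1998]
tool_rot: [-0.013, 1.0, 0.0, -0.001]
ft_force: [-0.6, 0.1, -0.1]
grip_width: 0.0869
grip_force: 0.0
```

```bash
python3 -c "
from h import *
go(-83,25.5,200)
go(-83,25.5,108)
c=viewer.camera('wrist');cv2.imwrite('pics/w1.png',c['pixels'])"
```

```text
t 1.52 pos [-0.0005 -0.0021 -0.0002] rot [ 0.1 -0.1 -0.3] F [-0.6  0.1 -0.1]
t 1.52 pos [-0.0006 -0.0022  0.0917] rot [ 0.1 -0.1 -0.3] F [-0.6  0.1 -0.1]
```

View pics/w1.png

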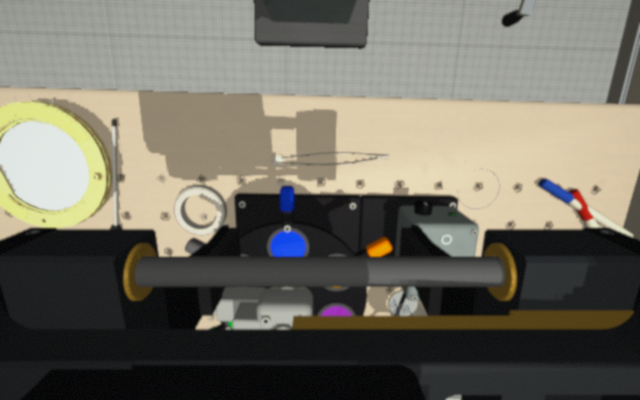

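Wrist view: the blue tab (287,198) lies between the two fingers, left of centre as planned, and the amber tab (378,246) is clear of the other finger. I'll descend, then push left.

>>> arm_command --delta_rot '[[0,0,0],[0,0,0],[0,0,0],[0,0,0],[0,0,0],[0,0,0]]' --delta_pos '[[0,0,0.03],[0,0,0.06],[0,0,0.08],[0,0,0.092],[0,0,0.092],[0,0,0.092]]' --gripper '[-1,-1,-1,-1,-1,-1]'

```text
time: 2.07
position: [0.435, 0.0377, 0.1078]
tool_rot: [-0.016, 1.0, 0.0, -0.001]
ft_force: [0.0, -0.4, 0.6]
grip_width: 0.0872
grip_force: 0.0
```

```bash
python3 -c "
from h import *
go(-83,25.5,108)
go(-83,82,108)"
```

```text
t 2.07 pos [-0.0011 -0.0039 -0.0002] rot [ 0.  -0.1 -0. ] F [ 0.  -0.4  0.6]
t 2.07 pos [-0.0011  0.0526 -0.0001] rot [ 0.  -0.1 -0. ] F [ 0.  -0.4  0.6]
```

>>> arm_command --delta_rot '[[0,0,0],[0,0,0],[0,0,0],[0,0,0],[0,0,0],[0,0,0],[0,0,0],[0,0,0],[0,0,0],[0,0,0]]' --delta_pos '[[-0.001,0.006,0],[-0.001,0.012,0],[-0.001,0.018,0],[-0.001,0.024,0],[-0.001,0.03,0],[-0.001,0.035,0],[-0.001,0.04,0],[-0.001,0.045,0],[-0.001,0.048,0],[-0.001,0.05,0]]' --gripper '[-1,-1,-1,-1,-1,-1,-1,-1,-1,-1]'

```text
time: 2.9
position: [0.4349, 0.087, 0.1079]
tool_rot: [-0.015, 1.0, 0.0, -0.001]
ft_force: [-0.6, -1.6, -0.7]
grip_width: 0.0871
grip_force: 0.5
```

```bash
cat >> h.py <<'E'
def angles():
    t=viewer.camera("top")
    for k in ("amber","blue","green","violet"):
        for a,uv in blobs(t,(290,150,405,262),k,8):
            d=plane(t,*uv,.118)[:2]-S;print(k,a,"r",round(np.hypot(*d)*1e3),"ang",round(np.rad2deg(np.arctan2(d[1],d[0])-YAW),1))
    return t
E
python3 -c "
from h import *
go(-83,82,108);t=angles()"
```

```text
t 2.9 pos [ 0.0004  0.0034 -0.0001] rot [ 0.  -0.1 -0.2] F [-0.6 -1.6 -0.7]
green 41 r 86 ang -89.2
green 9 r 48 ang -104.7
violet 41 r 86 ang 31.8
violet 92 r 47 ang 35.9
```

>>> arm_command --delta_rot '[[0,0,0],[0,0,0],[0,0,0],[0,0,0],[0,0,0]]' --delta_pos '[[0,0.002,0],[0,0.004,0],[0,0.005,0],[0,0.005,0],[0,0.005,0]]' --gripper '[-1,-1,-1,-1,-1]'

```text
time: 3.37
position: [0.4354, 0.0913, 0.1081]
tool_rot: [-0.014, 1.0, 0.0, -0.0]
ft_force: [0.0, -0.2, 0.2]
grip_width: 0.087
grip_force: 0.0
```

```bash
python3 -c "
from h import *
go(-83,86,108);t=angles()"
```

```text
t 3.37 pos [0.001  0.003  0.0001] rot [ 0.  -0.  -0.2] F [ 0.  -0.2  0.2]
amber 17 r 47 ang 74.9
amber 9 r 33 ang 89.8
green 42 r 86 ang -92.2
green 21 r 48 ang -105.7
violet 44 r 87 ang 28.6
violet 80 r 47 ang 34.4
```

```bash
python3 -c "
from h import *
import contextlib,io
for i in range(3):
  with contextlib.redirect_stdout(io.StringIO()): t=viewer.camera('top')
go(-83,83,108);t=angles()"
```

```text
t 3.57 pos [0.0012 0.0002 0.0001] rot [ 0.  -0.  -0.2] F [-1.   0.7  0.1]
amber 16 r 47 ang 74.8
green 43 r 86 ang -92.2
green 21 r 48 ang -105.7
violet 43 r 86 ang 28.7
violet 81 r 47 ang 34.2
```

>>> arm_command --delta_rot '[[0,0,0],[0,0,0],[0,0,0],[0,0,0],[0,0,0],[0,0,0]]' --delta_pos '[[0.001,0.002,0],[0.001,0.004,0],[0.001,0.006,0],[0.001,0.006,0],[0.001,0.006,0],[0.001,0.006,0]]' --gripper '[-1,-1,-1,-1,-1,-1]'

```text
time: 4.12
position: [0.4344, 0.0972, 0.1081]
tool_rot: [-0.015, 1.0, 0.0, 0.0]
ft_force: [0.4, 1.0, 0.2]
grip_width: 0.087
grip_force: 0.0
```

```bash
python3 -c "
from h import *
go(-83,90,108);t=angles()"
```

```text
t 4.12 pos [0.0002 0.0011 0.0001] rot [ 0.   0.  -0.1] F [0.4 1.  0.2]
amber 96 r 47 ang 69.6
amber 50 r 85 ang 76.0
green 92 r 48 ang -111.9
green 22 r 86 ang -106.9
violet 13 r 90 ang 14.1
violet 13 r 47 ang 27.8
```

```bash
python3 -c "
from h import *
for i in range(6): t=viewer.camera('top')
go(-83,90,108);t=angles()"
```

```text
t 4.47 pos [0.0002 0.0012 0.0001] rot [ 0.  -0.  -0.2] F [ 0.3  0.  -0.2]
amber 49 r 85 ang 58.1
amber 144 r 46 ang 57.5
blue 14 r 45 ang 108.9
green 150 r 47 ang -122.7
green 42 r 86 ang -122.7
```

First step is in: amber now at about 58–60°. I'll lift over the tabs, go back right and repeat.

>>> arm_command --delta_rot '[[0,0,0],[0,0,0],[0,0,0],[0,0,0],[0,0,0],[0,0,0],[0,0,0],[0,0,0],[0,0,0],[0,0,0],[0,0,0]]' --delta_pos '[[0,0,-0.02],[0,0,-0.04],[0,0,-0.045],[0,-0.02,-0.045],[0,-0.045,-0.045],[0,-0.064,-0.045],[0,-0.064,-0.045],[0,-0.064,-0.045],[0,-0.064,-0.025],[0,-0.064,0],[0,-0.064,0]]' --gripper '[-1,-1,-1,-1,-1,-1,-1,-1,-1,-1,-1]'

```text
time: 5.43
position: [0.4336, 0.0343, 0.1053]
tool_rot: [-0.015, 1.0, 0.001, -0.004]
ft_force: [-0.2, 0.2, -1.0]
grip_width: 0.0872
grip_force: 0.0
```

```bash
python3 -c "
from h import *
go(-83,89,108);t=angles()"
```

```text
t 5.43 pos [-0.0024  0.063  -0.0026] rot [ 0.1 -0.4 -0.1] F [-0.2  0.2 -1. ]
amber 49 r 85 ang 58.0
amber 110 r 47 ang 53.8
```

>>> arm_command --delta_rot '[[0,0,0],[0,0,0],[0,0,0],[0,0,0],[0,0,0],[0,0,0],[0,0,0],[0,0,0],[0,0,0],[0,0,0],[0,0,0],[0,0,0]]' --delta_pos '[[0,0.006,0],[0,0.013,0],[0,0.02,0],[0,0.027,0],[0,0.034,0],[0,0.04,0],[0,0.046,0],[0,0.051,0],[0,0.056,0],[0,0.06,0],[0,0.064,0],[0,0.064,0]]' --gripper '[-1,-1,-1,-1,-1,-1,-1,-1,-1,-1,-1,-1]'

```text
time: 6.48
position: [0.4338, 0.098, 0.108]
tool_rot: [-0.015, 1.0, 0.0, -0.001]
ft_force: [-0.5, 0.8, -0.4]
grip_width: 0.0868
grip_force: 0.0
```

```bash
python3 -c "
from h import *
for i in range(10): t=viewer.camera('top')
go(-83,89,108);t=angles()"
```

```text
t 6.98 pos [0.0002 0.0003 0.0001] rot [ 0.  -0.  -0.2] F [-0.   0.4 -0.4]
blue 44 r 85 ang 58.6
blue 140 r 46 ang 58.3
violet 35 r 86 ang -62.5
violet 102 r 48 ang -59.6
```

Blue at +59° and violet at −61°, so amber is in the beam. I'll retreat up, close the fingers and line up in front of the toggle with a tilt.

```bash
python3 -c "
from h import *
go(-65,145,150,20);go(-38,145,102,20)"
```

```text
t 7.03 pos [-0.0176  0.0564 -0.0419] rot [ -0.  -20.   -0.2] F [0.5 0.3 0. ]
t 7.03 pos [-0.0446  0.0564  0.0061] rot [ -0.  -20.   -0.2] F [0.5 0.3 0. ]
```

>>> arm_command --delta_rot '[[0,0,0],[0,0,0],[0,-6,0],[0,-12,0],[0,-18,0],[0,-20,0],[0,-20,0],[0,-20,0],[0,-20,0],[0,-20,0]]' --delta_pos '[[0,0,-0.03],[0,0,-0.06],[0,0.01,-0.06],[0,0.03,-0.06],[-0.01,0.05,-0.055],[-0.018,0.056,-0.05],[-0.018,0.056,-0.042],[-0.018,0.056,-0.042],[-0.018,0.056,-0.042],[-0.018,0.056,-0.042]]' --gripper '[-1,-1,0,1,1,1,1,1,1,1]'

```text
time: 7.87
position: [0.4512, 0.1534, 0.1504]
tool_rot: [-0.014, 0.985, 0.003, 0.174]
ft_force: [-0.4, -0.3, -0.3]
grip_width: 0.0414
grip_force: 0.0
```

```bash
python3 -c "
from h import *
go(-65,145,150,20);go(-40,145,101,20)
angles()
t=viewer.camera('top');s=viewer.camera('side')
a=t['pixels'][130:270,240:400];b=s['pixels'][140:280,240:400]
cv2.imwrite('pics/pre.png',cv2.resize(np.hstack([a,b]),None,fx=2.5,fy=2.5,interpolation=cv2.INTER_CUBIC))"
```

```text
t 7.87 pos [0.0009 0.0004 0.0001] rot [-0.1  0.  -0.2] F [-0.4 -0.3 -0.3]
t 7.87 pos [-0.0058  0.0005  0.0547] rot [-0.1  0.  -0.2] F [-0.4 -0.3 -0.3]
blue 45 r 85 ang 58.4
blue 146 r 45 ang 58.7
green 151 r 47 ang -181.6
green 41 r 87 ang -181.5
violet 35 r 86 ang -62.5
violet 104 r 49 ang -59.6
```

View pics/pre.png

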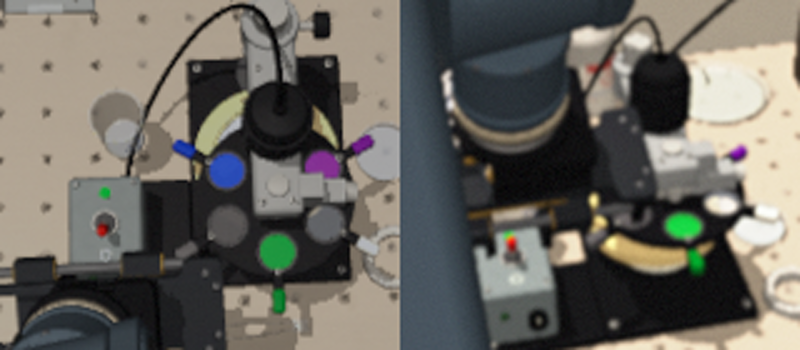

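Left (top): green tab in front, toggle still off at about (103,230). Right (side): red tip upright at (512,243), hand behind it. Now closing fully, then moving down to just in front of the toggle.

>>> arm_command --delta_rot '[[0,0,0],[0,0,0],[0,0,0],[0,0,0],[0,0,0],[0,0,0],[0,0,0],[0,0,0],[0,0,0],[0,0,0],[0,0,0]]' --delta_pos '[[0,0,0],[0,0,0],[0,0,0],[0,0,0],[-0.001,0,0.015],[-0.002,0,0.03],[-0.003,0,0.045],[-0.004,0,0.054],[-0.004,0,0.054],[-0.004,0,0.054],[-0.004,0,0.054]]' --gripper '[1,1,1,1,1,1,1,1,1,1,1]'

```text
time: 8.93
position: [0.4727, 0.1542, 0.101]
tool_rot: [-0.014, 0.985, 0.003, 0.174]
ft_force: [0.6, 0.3, -0.2]
grip_width: 0.0003
grip_force: 0.0
```

```bash
python3 -c "
from h import *
go(-42,145,101,20);go(-17,145,101,20)
t=viewer.camera('top');s=viewer.camera('side')
a=t['pixels'][130:270,240:400];b=s['pixels'][140:280,240:400]
cv2.imwrite('pics/pre2.png',cv2.resize(np.hstack([a,b]),None,fx=2.5,fy=2.5,interpolation=cv2.INTER_CUBIC))"
```

```text
t 8.93 pos [-0.0006  0.0003  0.0002] rot [-0.1 -0.  -0.1] F [ 0.6  0.3 -0.2]
t 8.93 pos [-0.0241  0.0004  0.0088] rot [-0.1 -0.  -0.1] F [ 0.6  0.3 -0.2]
```

View pics/pre2.png

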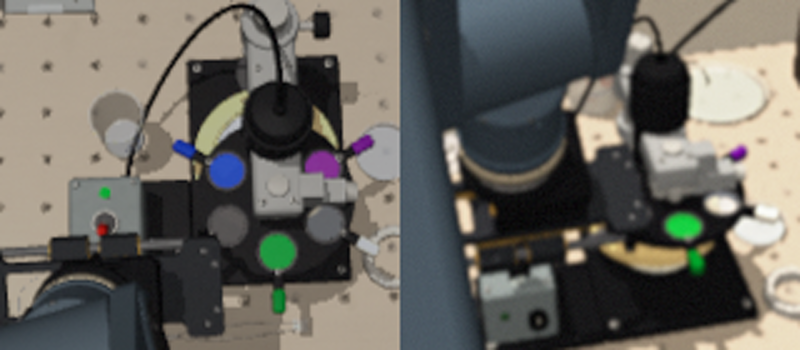

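Top: the closed fingers sit right in front of the toggle's red tip (102,229), still off; the body stays high and left of the turret. Pushing.

>>> arm_command --delta_rot '[[0,0,0],[0,0,0],[0,0,0],[0,0,0],[0,0,0],[0,0,0],[0,0,0]]' --delta_pos '[[-0.005,0,0.002],[-0.01,0,0.004],[-0.015,0,0.006],[-0.02,0,0.007],[-0.024,0,0.009],[-0.024,0,0.009],[-0.024,0,0.009]]' --gripper '[1,1,1,1,1,1,1]'

```text
time: 9.62
position: [0.5001, 0.1551, 0.1008]
tool_rot: [-0.014, 0.985, 0.003, 0.175]
ft_force: [-0.6, 0.3, 0.2]
grip_width: 0.0004
grip_force: 0.0
```

```bash
python3 -c "
from h import *
go(-14,145,101,20);t=viewer.camera('top')
for k in('red','green'):
  for b in blobs(t,(262,190,300,262),k,3): print(k,b)"
```

```text
t 9.62 pos [-0.0013  0.0004  0.0003] rot [-0.   0.1 -0.2] F [-0.6  0.3  0.2]
red (3, [279.3, 210.3])
green (16, [281.5, 207.0])
```

>>> arm_command --delta_rot '[[0,0,0],[0,0,0],[0,0,0],[0,0,0],[0,0,0],[0,0,0],[0,0,0],[0,0,0],[0,0,0],[0,0,0],[0,0,0],[0,0,0]]' --delta_pos '[[0.01,0,-0.004],[0.025,0,-0.009],[0.028,0,-0.03],[0.028,0,-0.06],[0.028,0,-0.1],[0.028,0.04,-0.14],[0.03,0.08,-0.15],[0.03,0.12,-0.15],[0.03,0.16,-0.15],[0.03,0.2,-0.15],[0.03,0.2,-0.15],[0.03,0.2,-0.15]]' --gripper '[1,1,1,1,1,1,1,1,1,1,1,1]'

```text
time: 10.67
position: [0.4123, 0.3549, 0.231]
tool_rot: [-0.017, 0.985, 0.003, 0.174]
ft_force: [1.3, -0.5, -0.2]
grip_width: 0.0003
grip_force: 0.0
```

```bash
python3 -c "
from h import *
t=angles();s=viewer.camera('side')
for k in('red','green'):
  for b in blobs(t,(262,190,300,262),k,3): print(k,b)
a=t['pixels'][130:270,240:400];b=s['pixels'][140:280,240:400]
cv2.imwrite('pics/end.png',cv2.resize(np.hstack([a,b]),None,fx=2.5,fy=2.5,interpolation=cv2.INTER_CUBIC))"
```

```text
blue 45 r 85 ang 58.4
blue 145 r 45 ang 58.9
green 151 r 47 ang -181.6
green 39 r 87 ang -181.5
violet 36 r 86 ang -62.5
violet 104 r 49 ang -59.6
red (22, [280.5, 212.5])
green (14, [281.5, 206.7])
```

View pics/end.png

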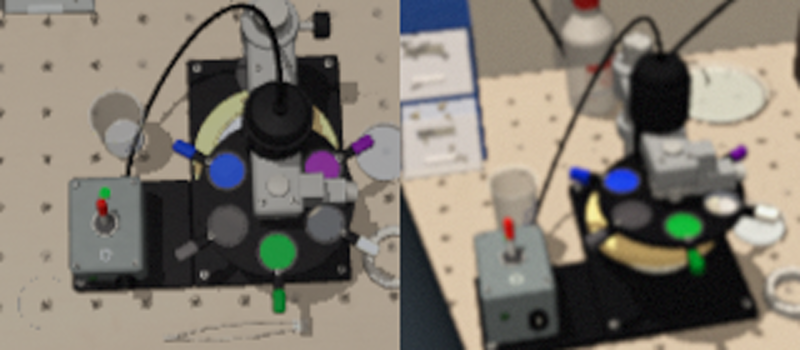

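The toggle now leans to the green dot (red tip at (102,207) in the left view), the turret is in its detent with amber in the beam, and the hand is clear.

```bash
python3 -c "
from rig import robot
print(robot.hand_in())"
```

```text
the job is handed in; nothing more can be done
None
```

I stepped the turret two clicks clockwise to put amber in the beam, then flipped the lamp toggle to the green dot; the last camera views showed both in place and the hand clear. The job is handed in, and hand-in returned no verdict.

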